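# Register an oak blank in the drilling jig

### The arm

A 7-joint arm with a two-finger parallel gripper is mounted at the origin on the work surface. World frame = base frame: x ahead of the robot, y to its left, z up, the work surface at z = 0. Lengths are in mm, angles in rad, forces in N, time in s.
With the tool pointing down it reaches from about 425 to 875 mm from the base axis. Payload 8.4 kg.
Tool frame: the origin (TCP) lies between the finger pads; the fingertips stand 11 mm ahead of it and the grasp point (between the pads) lies 8 mm behind it; z points along the fingers, y is the line along which they close (so a half turn about z gives the same grasp; the last joint's range is limited). The gripper opens to 85 mm and grips with 20 to 120 N. Pads are 22 mm wide; open, the fingers measure 114 mm over their backs; the gripper's body (76 mm by 85 mm) begins 54 mm behind the grasp point. The pads swing forward as they close: fully open they stand 13 mm farther back than shut.
Start: joints at [1.199, 0.333, 0.04, 1.465, -0.013, 1.343, -0.059], TCP at [175.107, -625.94, 215.408] pointing down, gripper open.
Joint ranges: [-2.58, 2.58], [-0.38, 2.09], [-1.3, 1.39], [0.25, 2.4], [-1.5, 4.64], [0.08, 2.09], [-2.65, 2.65]. Speed limits (rad/s): [2.22, 2.22, 2.79, 2.79, 3.14, 3.14, 3.14].

### API

Orientations are given as a unit quaternion [w, x, y, z].
In Python, from station import ctrl gives the robot as it stands.
- The arm moves only by the tool move_arm, never from a script. Its argument "commands" is a list of rows, each a list of 3 entries, a list of its own where there are three numbers: the turn, a rotation vector about the tool's x, y, z in degrees, then the shift along the tool's x, y, z in mm, then the opening, from -1 (shut) to 1 (fully open). In form: [[[rx, ry, rz], [dx, dy, dz], claw], ...]. A call has 1 to 12 rows; each row shifts and turns the commanded pose from where the row before left it, along the tool's axes as they then stand; what a row does not reach is not made up. A row lasts 1/8 s, in which the tool goes at most 62.5 mm and 10.7 degrees, less where a joint would pass 70% of its speed; a pose out of reach is approached as far as the arm can. A call with a gripper value outside its range is refused whole. The fingers move at their own pace and stop on an object; "newtons" is the grip in N (left out, the last holds). Time passes only in rows, so rows that do not move let the fingers close. It gives the time, the measured TCP pose, the force, the opening and the grip force at its end, in the units of the state.
- ctrl.get_state(): the state, without advancing time (a new reading comes with each control period).
- ctrl.snapshot(name): name is "side" or "top"; returns the picture (420x560x3 uint8, red, green, blue); there is no depth.
- ctrl.get_calibration(name): a dict with "mtx" (3x3 intrinsics, pixels), "dist" ([k1, k2, p1, p2, k3] as OpenCV has them; the pictures are not rectified), "origin" and "attitude" of the camera in the world. Camera axes: x right, y up, looking along -z (the intrinsics and any distortion apply to the point x, -y, -z); pixel columns grow to the right and rows downward; lengths in mm; the calibration is good to about 2 mm. A picture is of the moment at which its call begins. get_calibration takes no time and is no camera call.
- ctrl.finish_job(): hands the job in; it is judged then, once.
The state is a dict: "t": time; "qpos": joint angles; "joint_vel": joint speeds; "joint_efforts": joint torques, N m; "ee_pos": TCP position; "eef_rot": TCP orientation; "wrist_force": force on the tool from outside, world axes, zero at the start; "wrist_torque": the same for the moment, N m; "gripper_width": finger opening in mm; "finger_force": force on a finger pad.
Only numpy, scipy, OpenCV 4.12 (cv2) and the standard library are available. Lean on these libraries where they do the work, as an engineer would, in place of code of your own. Each camera call takes 0.05 s, during which the arm holds its last target. There are 200 camera calls.

### The job

Get the oak blank ready for drilling: push it along the bench until its long side lies flush against the aluminium fence, then slide it along the fence until its end butts against the red stop (not the blue one). Push it only, so that it always stays flat on the bench, and do not shift the tape measure, the jar or the screwdriver. Leave the blank in the corner, flush with both, and take the hand away.

Things in the scene. Friction and masses are not known exactly. Their poses are not given: they have to be found in the camera images.
- blank: Loose flat oak board, four black crosses on top, 100 mm (own x) by 130 mm (own y) by 32 mm high, 0.2 to 0.45 kg, flat on the bench before the fence. Origin: centre of its underside. Its long side at own x = +50 mm faces the fence, 40 to 110 mm from it at the start and turned up to 0.35 rad from parallel. If one corner jams on the fence, push nearer the lagging end.
- fence: Bare-aluminium fence fixed to the bench, 30 mm thick (own x), 460 mm long (own y), 40 mm high. Origin: on the bench at the middle of its front face, which faces the robot. Own x points away from the robot, square to the face; own y runs along it to the left. Flush blank: own x parallel to the fence's, centre at fence x = -50 mm.
- red_stop: Red stop block fixed in front of the fence near its left or right end (varies), 70 mm (own x, out from the fence face) by 30 mm (own y, along the fence) by 45 mm high; a strap and black knob over the fence reach 54 mm. Origin: centre of the underside of the block; axes parallel to the fence's. A butted blank has its centre 80 mm from this origin along the fence.
- blue_stop: Blue painted stop block, the same size and axes as the red one, fixed near the other end of the fence; not the one to use. About 330 to 370 mm are free between the two stops.
- tape: Loose yellow tape measure, 62 x 36 mm and 60 mm high, standing on the bench on the robot's side of one end of the fence. Leave it alone. Origin: centre of its underside.
- jar: Loose clear jar with a black cap, 54 mm in diameter and 65 mm high, standing on the robot's side of the other end of the fence. Leave it alone. Origin: centre of its underside.
- driver: Loose screwdriver with an orange handle, 190 mm long, lying behind the fence, roughly along it. Leave it alone. Its own x runs along it; its origin is on its underside.
Not all that is in view belongs to the job. Of the things that look like the blank, the largest one is meant.

How it is judged:
By the outcome, as a careful person would: the job done as asked, in the order asked, and still so for the second after the job is handed in, with the robot touching nothing.
It also fails if it takes over 67 s, if anything falls off the work surface, if the arm or the gripper's body presses on something with over 40 N, if the wrist force passes 120 N, or if a joint passes its speed limit or range.

## Working session

There is one attempt and no reset: what is moved stays moved. The work goes in short steps, Python scripts to look and compute and a tool call to move; the robot and the scene stay as the last step left them, time stands still between calls to the robot, and variables do not carry over. Pictures are saved under pics/ and viewed, at most 10 in all, crops included, and the job is handed in when it is done.

Besides the shell and the picture viewer there is one more tool, called after "Call:" by a JSON object that holds its "fn" and its "kwargs", one argument or row to a line. move_arm: Moves the arm, as the interface text tells. Its arguments: {"type":"object","properties":{"commands":{"type":"array","items":{"type":"array"}},"newtons":{"type":"number"}},"required":["commands"]}

```bash
ls; mkdir -p pics
cat > h.py <<'E'
import numpy as np, cv2
from scipy.spatial.transform import Rotation as R
from station import ctrl
def snap(n,f=None):
    im=ctrl.snapshot(n)
    if f: cv2.imwrite('pics/'+f,im[:,:,::-1])
    return im
def cam(n):
    c=ctrl.get_calibration(n); a=np.array(c['attitude'],float)
    M=a if a.shape==(3,3) else R.from_quat(a[[1,2,3,0]]).as_matrix()
    return np.array(c['mtx']),np.array(c['dist']),np.array(c['origin']),M
def ray(n,uv,z):
    K,d,o,M=cam(n)
    p=cv2.undistortPoints(np.array(uv,float).reshape(-1,1,2),K,d).reshape(-1,2)
    v=np.c_[p[:,0],-p[:,1],-np.ones(len(p))]@M.T
    return o+v*((z-o[2])/v[:,2])[:,None]
E
python3 - <<'E'
from h import *
a=snap('top','t0.png');b=snap('side','s0.png')
for n in('top','side'):print(ctrl.get_calibration(n))
print(ctrl.get_state())
E
```

```text
pics
{'mtx': array([[465.5141008 ,   0.        , 280.43595887],
       [  0.        , 465.5141008 , 211.10529993],
       [  0.        ,   0.        ,   1.        ]]), 'dist': array([-0.05301171,  0.        ,  0.        ,  0.        ,  0.        ]), 'origin': array([518.0950429 ,  14.37033921, 987.47748929]), 'attitude': array([ 0.71055634,  0.00720031, -0.01471818, -0.70344951])}
{'mtx': array([[453.00426995,   0.        , 281.87566535],
       [  0.        , 453.00426995, 207.96321805],
       [  0.        ,   0.        ,   1.        ]]), 'dist': array([0.04566681, 0.        , 0.        , 0.        , 0.        ]), 'origin': array([ 451.82250811, -636.17981924,  722.56541372]), 'attitude': array([ 0.92730499,  0.36648064, -0.03564603, -0.06728116])}
{'t': 0.1, 'qpos': array([ 1.19879273,  0.33381587,  0.0398609 ,  1.46619793, -0.01342425,
        1.3433178 , -0.0584984 ]), 'joint_vel': array([-0.00093196, -0.00080662, -0.0012126 , -0.00127406, -0.00104544,
       -0.00083106, -0.00041988]), 'joint_efforts': array([ 2.88521369e-03, -6.60014462e+01,  1.36949725e+00, -4.06473899e+01,
        1.70379976e-02,  8.94578610e-03,  2.21322455e-05]), 'ee_pos': array([ 174.99924921, -625.53185627,  214.61842043]), 'eef_rot': array([-7.24237832e-04,  9.90711961e-01,  1.35975245e-01, -1.34527450e-04]), 'wrist_force': array([-0.08528926,  0.53075631,  0.0114162 ]), 'wrist_torque': array([ 0.0284097 ,  0.02306815, -0.03205139]), 'finger_force': 0.0, 'gripper_width': 85.5177240612291}
```

View pics/t0.png

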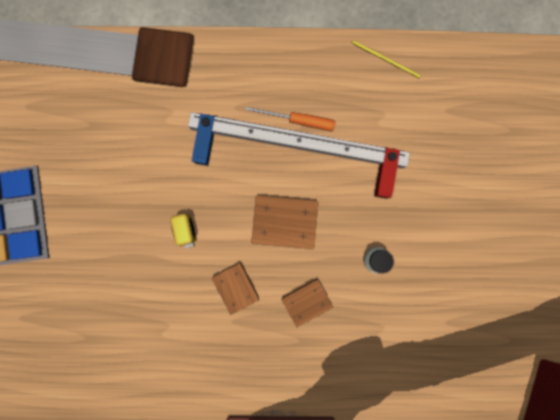

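View pics/s0.png

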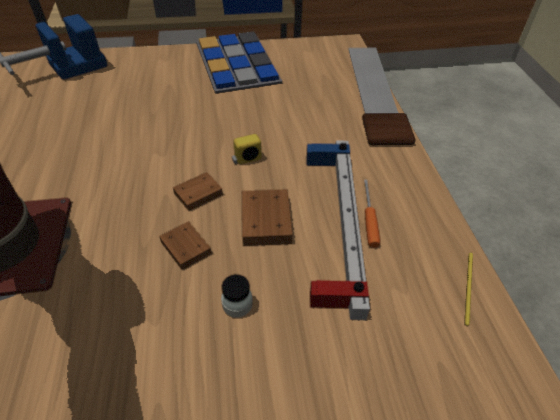

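Top view: three boards resemble the blank, at (285,222), (236,288) and (307,302). The one at (285,222) is clearly the largest and faces the fence with four crosses, so it is the one meant. The red stop is at (388,173), on the robot's right, and the blue one is at (204,140). The tape is at (183,230), the jar at (379,260) and the driver at (300,118). The side view agrees.

```bash
cat >> h.py <<'E'
def big(m,near=None):
    m=cv2.morphologyEx(m.astype(np.uint8)*255,cv2.MORPH_OPEN,np.ones((3,3)))
    cs=cv2.findContours(m,cv2.RETR_EXTERNAL,cv2.CHAIN_APPROX_NONE)[0]
    cs=[c for c in cs if cv2.contourArea(c)>60]
    if near is not None: cs.sort(key=lambda c:-cv2.pointPolygonTest(c,near,True)); return cs[0] 
    return max(cs,key=cv2.contourArea)
def rect(c,z,n='top'):
    # min-area rect in world at height z: centre, sizes, angle of long side (rad, world)
    P=ray(n,c.reshape(-1,2),z)[:,:2].astype(np.float32)
    r=cv2.minAreaRect(P); b=cv2.boxPoints(r); e=b[1]-b[0]; f=b[2]-b[1]
    l=e if np.hypot(*e)>np.hypot(*f) else f
    if l[1]<0:l=-l
    return np.array(r[0]),sorted(r[1]),np.arctan2(-l[0],l[1]),b
def masks(im):
    h,s,v=[x.astype(int) for x in cv2.split(cv2.cvtColor(im,cv2.COLOR_RGB2HSV))]
    return h,s,v
E
python3 - <<'E'
from h import *
im=cv2.imread('pics/t0.png')[:,:,::-1].copy()
h,s,v=masks(im)
for p in[(285,222),(285,200),(236,288),(280,170),(330,200),(270,134),(388,180),(203,145),(183,228)]: print(p,h[p[1],p[0]],s[p[1],p[0]],v[p[1],p[0]])
wood=(h<15)&(s>90)&(v<150)
for nm,near in(('blank',(285,222)),('b2',(236,288)),('b3',(307,302))):
    c=big((h<14)&(s>90)&(v<165),near); print(nm,[np.round(x,2).tolist() for x in rect(c,32)])
roi=np.zeros(h.shape,bool);roi[100:180,180:420]=1
c=big(roi&(s<50)&(v>120)); print('fence',[np.round(x,3).tolist() for x in rect(c,40)])
roi[:]=0;roi[145:205,365:410]=1
print('red',[np.round(x,3).tolist() for x in rect(big(roi&((h<6)|(h>172))&(s>150)),45)])
roi[:]=0;roi[100:175,180:225]=1
print('blue',[np.round(x,3).tolist() for x in rect(big(roi&(h>95)&(h<130)&(s>100)),45)])
roi[:]=0;roi[205:250,165:205]=1
print('tape',[np.round(x,2).tolist() for x in rect(big(roi&(h>20)&(h<35)&(s>150)),60)])
print('jar',ray('top',[(381,261)],65))
cr=im[100:330,160:430]; cr=cv2.resize(cr,None,fx=2.5,fy=2.5,interpolation=cv2.INTER_CUBIC); cv2.imwrite('pics/c0.png',cr[:,:,::-1])
E
```

```text
(285, 222) 12 154 149
(285, 200) 13 155 150
(236, 288) 13 153 163
(280, 170) 15 121 191
(330, 200) 15 121 194
(270, 134) 15 15 206
(388, 180) 1 198 167
(203, 145) 107 163 125
(183, 228) 29 155 215
blank [[530.29, -4.59], [91.43, 128.35], -0.07999999821186066, [[479.5799865722656, -64.9000015258789], [570.7100219726562, -72.22000122070312], [581.0, 55.709999084472656], [489.8599853515625, 63.040000915527344]]]
b2 [[389.63, 95.87], [66.74, 85.52], -1.0800000429153442, [[336.17999267578125, 105.11000061035156], [367.67999267578125, 46.27000045776367], [443.0799865722656, 86.62999725341797], [411.5799865722656, 145.47000122070312]]]
b3 [[361.56, -51.21], [67.93, 85.5], 0.5, [[311.19000244140625, -30.149999618530273], [352.44000244140625, -105.04000091552734], [411.94000244140625, -72.2699966430664], [370.69000244140625, 2.619999885559082]]]
fence [[695.925, -30.762], [31.106, 357.817], -0.17100000381469727, [[650.1619873046875, -204.41700744628906], [680.8150024414062, -209.70799255371094], [741.68798828125, 142.89300537109375], [711.0349731445312, 148.18499755859375]]]
red [[628.618, -212.425], [33.422, 100.177], 1.4049999713897705, [[576.4609985351562, -220.65199279785156], [675.2670288085938, -237.16299438476562], [680.7760009765625, -204.197998046875], [581.968994140625, -187.68699645996094]]]
blue [[693.064, 162.652], [30.893, 98.437], 1.409999966621399, [[642.0089721679688, 155.2689971923828], [739.1820068359375, 139.53900146484375], [744.1179809570312, 170.03500366210938], [646.9459838867188, 185.76499938964844]]]
tape [[509.98, 199.91], [40.3, 59.76], -1.3600000143051147, [[476.5199890136719, 213.2899932861328], [485.0299987792969, 173.89999389648438], [543.4500122070312, 186.52000427246094], [534.9400024414062, 225.91000366210938]]]
jar [[ 449.61348123 -196.08966792   65.        ]]
```

View pics/c0.png

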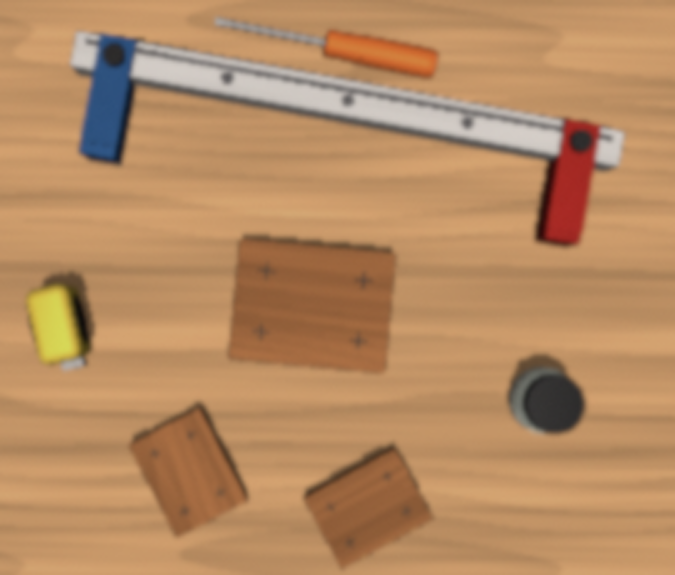

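The crop confirms it. The blank is the large board with crosses; its corners in the top view are about (257,194), (318,200), (314,249) and (252,244). The two others are only about 67x85 mm. One refinement: fit the fence edge and blank in fence axes.

```bash
cat >> h.py <<'E'
def ff(P,psi): # world xy -> fence-axis coords (X toward fence, Y left)
    c,s=np.cos(psi),np.sin(psi); P=np.atleast_2d(P)[:,:2]; return np.c_[P[:,0]*c+P[:,1]*s,-P[:,0]*s+P[:,1]*c]
def blank(im,near):
    h,s,v=masks(im); c=big((h<15)&(s>138)&(v<175),near); return rect(c,32)
E
python3 - <<'E'
from h import *
im=cv2.imread('pics/t0.png')[:,:,::-1].copy()
h,s,v=masks(im)
b=blank(im,(285,222)); print('mask blank',b)
cw=ray('top',[(257.2,194.4),(317.6,200),(314,249.2),(251.6,243.6)],32); print(cw.round(1),cw.mean(0))
# fence: front/back top edges per column between stops
F=[];B=[]
for u in range(225,372,2):
    r=np.where((s[100:175,u]<60)&(v[100:175,u]>130))[0]+100
    B.append((u,r[0]-.5));F.append((u,r[-1]+.5))
for E in(F,B):
    P=ray('top',E,40)[:,:2].astype(np.float32); vx,vy,x0,y0=cv2.fitLine(P,cv2.DIST_HUBER,0,.01,.01).ravel()
    print('psi',np.arctan(-vx/vy),x0,y0)
psi=-0.170
st=ctrl.get_state()
print('blank',ff(cw,psi).round(1),'tcp',ff(st['ee_pos'][None],psi))
E
```

```text
mask blank (array([526.18469238,  -4.24005127]), [99.2914047241211, 128.03424072265625], np.float32(-0.08017786), array([[471.57123 , -64.07529 ],
       [570.54364 , -72.02775 ],
       [580.79816 ,  55.595184],
       [481.82574 ,  63.547646]], dtype=float32))
[[581.6  52.5  32. ]
 [571.4 -71.9  32. ]
 [470.3 -65.3  32. ]
 [480.6  62.8  32. ]] [525.9802884   -5.48192205  32.        ]
psi -0.17087193 680.56274 -31.508581
psi -0.17833884 708.3063 -53.721863
blank [[564.4 150.1]
 [575.3  25.8]
 [474.6  15.2]
 [463.  143.2]] tcp [[ 278.3055431  -586.90788469]]
```

Call:
{"fn": "move_arm", "kwargs": {
  "commands": [
    [[0,0,8.5],[0,0,0],1],
    [[0,0,8.5],[0,0,0],1],
    [[0,0,8.5],[0,0,0],1],
    [[0,0,0],[26,-52,0],1],
    [[0,0,0],[26,-52,0],1],
    [[0,0,0],[26,-52,0],1],
    [[0,0,0],[26,-52,0],1],
    [[0,0,0],[26,-52,0],1],
    [[0,0,0],[3,-58,0],1],
    [[0,0,0],[3,-58,0],1],
    [[0,0,0],[3,-58,0],1],
    [[0,0,0],[3,-58,0],1]
  ]
}}

```text
t: 1.6
ee_pos: [399.3, -163.6, 215.3]
eef_rot: [0.0, 0.996, -0.086, -0.0]
wrist_force: [0.8, 0.1, 0.4]
gripper_width: 85.4
finger_force: 0.0
```

```bash
cat > st.py <<'E'
from h import *
s=ctrl.get_state(); w=s['eef_rot']; r=R.from_quat(np.array(w)[[1,2,3,0]]).as_matrix()
print('t',s['t'],'tcp',s['ee_pos'].round(1),'fence',ff(s['ee_pos'][None],-.171).round(1),'toolx ang',np.arctan2(r[1,0],r[0,0]).round(4),'zax',r[:,2].round(3),'F',ff(s['wrist_force'][None],-.171).round(1),s['wrist_force'][2].round(1),'q',s['qpos'].round(2),'w',round(s['gripper_width'],1))
E
python3 st.py
```

```text
t 1.6 tcp [ 399.3 -163.6  215.3] fence [[421.3 -93.3]] toolx ang -0.1723 zax [-0. -0. -1.] F [[0.8 0.3]] 0.4 q [ 0.63 -0.1  -0.32  1.95 -0.03  1.29 -1.42] w 85.4
```

Call:
{"fn": "move_arm", "kwargs": {
  "commands": [
    [[0,0,0],[4,-58,0],1],
    [[0,0,0],[4,-58,0],1],
    [[0,0,0],[2,-61,0],1],
    [[0,0,0],[0,0,50],1],
    [[0,0,0],[0,0,50],1],
    [[0,0,0],[0,0,50],1],
    [[0,0,0],[0,0,30],1],
    [[0,0,0],[0,0,20],1],
    [[0,0,0],[0,0,0],1]
  ]
}}

```text
t: 2.72
ee_pos: [438.0, 7.2, 14.1]
eef_rot: [-0.0, 0.996, -0.086, -0.002]
wrist_force: [-0.2, 0.4, 0.5]
gripper_width: 85.5
finger_force: 0.0
```

```bash
python3 st.py; python3 -c "
from h import *
snap('side','s1.png')"
```

```text
t 2.725 tcp [438.    7.2  14.1] fence [[430.4  81.7]] toolx ang -0.172 zax [-0.003  0.001 -1.   ] F [[-0.3  0.3]] 0.5 q [ 0.42  0.17 -0.56  2.15  0.12  0.85 -1.96] w 85.5
```

View pics/s1.png

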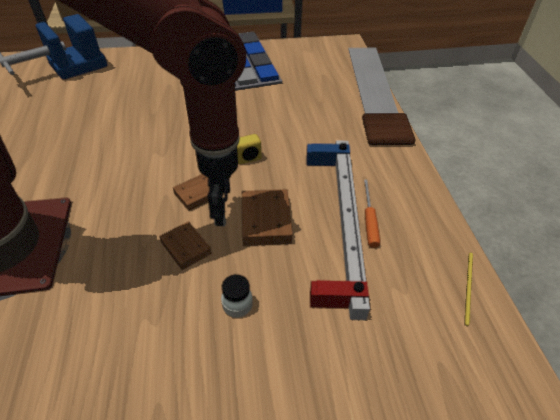

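The side view shows the open hand at (218,200), low behind the blank's near long side and clear of the small boards. Pushing toward the fence.

Call:
{"fn": "move_arm", "kwargs": {
  "commands": [
    [[0,0,0],[10,0,0],1],
    [[0,0,0],[10,0,0],1],
    [[0,0,0],[10,0,0],1],
    [[0,0,0],[10,0,0],1],
    [[0,0,0],[10,0,0],1],
    [[0,0,0],[10,0,0],1],
    [[0,0,0],[10,0,0],1],
    [[0,0,0],[10,0,0],1],
    [[0,0,0],[10,0,0],1],
    [[0,0,0],[10,0,0],1],
    [[0,0,0],[10,0,0],1],
    [[0,0,0],[5,0,0],1]
  ]
}}

```text
t: 4.28
ee_pos: [553.5, -12.7, 15.4]
eef_rot: [-0.0, 0.996, -0.086, 0.0]
wrist_force: [-0.1, 0.8, 0.0]
gripper_width: 85.2
finger_force: 0.0
```

Call:
{"fn": "move_arm", "kwargs": {
  "commands": [
    [[0,0,0],[4,0,0],1],
    [[0,0,0],[4,0,0],1]
  ]
}}

```text
t: 4.53
ee_pos: [560.8, -14.0, 15.4]
eef_rot: [0.0, 0.996, -0.086, -0.0]
wrist_force: [-0.1, 0.3, 0.2]
gripper_width: 85.3
finger_force: 0.0
```

```bash
python3 st.py; python3 -c "
from h import *
snap('top','t2.png')"
```

```text
t 4.525 tcp [560.8 -14.   15.4] fence [[555.   81.7]] toolx ang -0.1721 zax [-0. -0. -1.] F [[-0.2  0.3]] 0.2 q [ 0.37  0.4  -0.5   1.87  0.23  0.94 -1.98] w 85.3
```

View pics/t2.png

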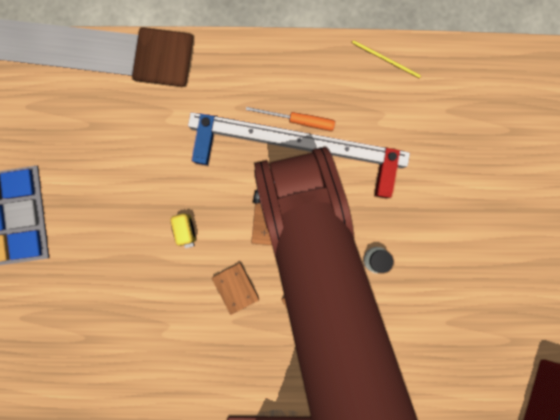

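The top view shows brown board still at about (262,228), where the blank started, and no push force. I'll check the side view before going on.

```bash
python3 -c "
from h import *
im=snap('side'); cv2.imwrite('pics/s3.png',cv2.resize(im[120:320,160:400],None,fx=3,fy=3,interpolation=cv2.INTER_CUBIC)[:,:,::-1])"
```

```text
(no output)
```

View pics/s3.png

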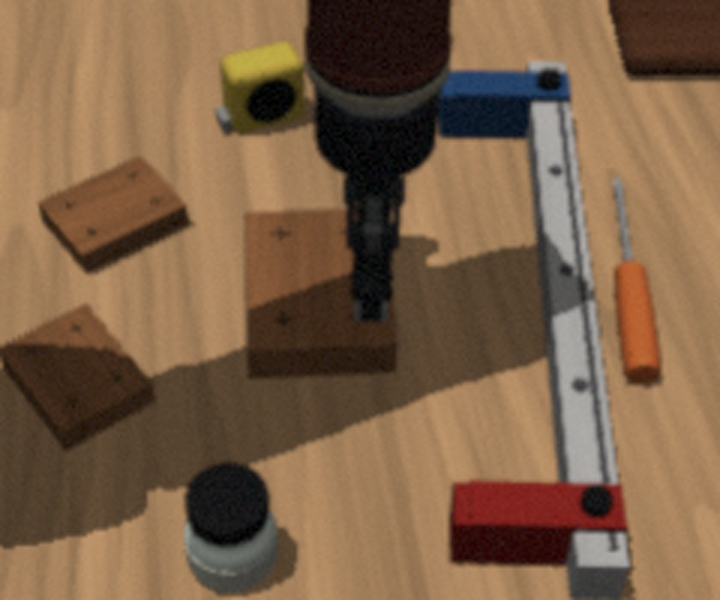

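The side crop shows the fingertips at about (370,310), over the unmoved blank, so the hand passed over it without force. I'll work out how high the tips really are.

```bash
python3 -c "
from h import *
uv=[(160+370/3,120+318/3)]
for z in(5,15,25,32,40,50,60): print(z,ff(ray('side',uv,z),-.171).round(1))
# blank now, top corners in side crop
uv=[(160+x/3,120+y/3) for x,y in((247,345),(396,343))]
print('blank near end corners',ff(ray('side',uv,32),-.171).round(1))
im=cv2.imread('pics/s1.png')[:,:,::-1]; cv2.imwrite('pics/s1c.png',cv2.resize(im[130:270,160:320],None,fx=4,fy=4,interpolation=cv2.INTER_CUBIC)[:,:,::-1])
"; python3 st.py
```

```text
5 [[556.5  72.4]]
15 [[556.4  63.7]]
25 [[556.4  55. ]]
32 [[556.4  48.9]]
40 [[556.3  42. ]]
50 [[556.3  33.3]]
60 [[556.2  24.6]]
blank near end corners [[475.8  22.7]
 [573.9  27.7]]
t 4.625 tcp [561.  -14.1  15.5] fence [[555.2  81.6]] toolx ang -0.1724 zax [ 0.  0. -1.] F [[ 0.1 -0.5]] -0.0 q [ 0.37  0.4  -0.5   1.87  0.23  0.94 -1.98] w 85.9
```

View pics/s1c.png

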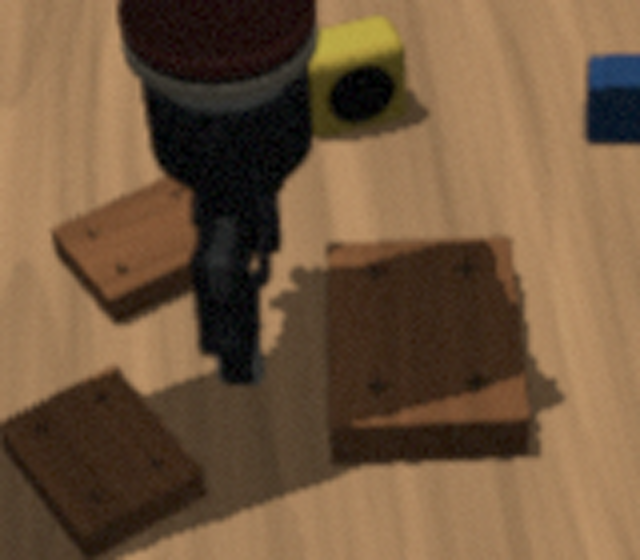

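The crop of the earlier picture also shows a gap under the fingertips. Rays onto the finger's Y put the tips near z = 45, about 30 mm higher than the pose reading implies. The blank has not moved. I'll back off above it and then descend by feel.

Call:
{"fn": "move_arm", "kwargs": {
  "commands": [
    [[0,0,0],[0,0,-15],1],
    [[0,0,0],[-42,0,0],1],
    [[0,0,0],[-42,0,0],1],
    [[0,0,0],[-41,0,0],1],
    [[0,0,0],[0,0,15],1],
    [[0,0,0],[0,0,5],1],
    [[0,0,0],[0,0,5],1],
    [[0,0,0],[0,0,0],1]
  ]
}}

```text
t: 5.62
ee_pos: [437.9, 7.6, 5.2]
eef_rot: [-0.0, 0.996, -0.086, -0.0]
wrist_force: [-0.3, -0.1, -0.1]
gripper_width: 85.5
finger_force: 0.0
```

```bash
python3 st.py
python3 - <<'E'
from h import *
im=snap('side')
h,s,v=masks(im)
# finger: dark, low-saturation pixels in column band around the tip
m=np.zeros(h.shape,bool); m[170:260,205:240]=1
d=m&(v<60)&(s<120)
ys,xs=np.where(d); yb=ys.max(); print('lowest dark',xs[ys==yb].mean(),yb)
for z in(5,15,25,35,45): print(z,ff(ray('side',[(xs[ys>=yb-1].mean(),yb)],z),-.171).round(1))
E
```

```text
t 5.625 tcp [437.9   7.6   5.2] fence [[430.2  82. ]] toolx ang -0.1723 zax [-0.001  0.001 -1.   ] F [[-0.3 -0.1]] -0.1 q [ 0.42  0.19 -0.57  2.16  0.14  0.83 -1.98] w 85.5
lowest dark 222.0 229
5 [[425.7  59.7]]
15 [[427.5  51.2]]
25 [[429.2  42.7]]
35 [[431.   34.2]]
45 [[432.8  25.7]]
```

Call:
{"fn": "move_arm", "kwargs": {
  "commands": [
    [[0,0,0],[0,0,5],1],
    [[0,0,0],[0,0,5],1],
    [[0,0,0],[0,0,0],1]
  ]
}}

```text
t: 6.05
ee_pos: [437.2, 7.5, -5.1]
eef_rot: [-0.0, 0.996, -0.086, -0.001]
wrist_force: [-0.6, 1.1, 0.5]
gripper_width: 85.8
finger_force: 0.0
```

Call:
{"fn": "move_arm", "kwargs": {
  "commands": [
    [[0,0,0],[0,0,4],1],
    [[0,0,0],[0,0,0],1]
  ]
}}

```text
t: 6.3
ee_pos: [437.4, 7.4, -8.8]
eef_rot: [-0.0, 0.996, -0.086, -0.0]
wrist_force: [-0.2, -0.3, 1.3]
gripper_width: 85.5
finger_force: 0.0
```

```bash
python3 st.py
python3 - <<'E'
from h import *
im=snap('side')
h,s,v=masks(im)
m=np.zeros(h.shape,bool); m[170:260,205:240]=1
d=m&(v<60)&(s<120)
ys,xs=np.where(d); yb=ys.max(); print('lowest dark',xs[ys==yb].mean(),yb)
for z in(5,15,25,35): print(z,ff(ray('side',[(xs[ys>=yb-1].mean(),yb)],z),-.171).round(1))
cv2.imwrite('pics/s4.png',cv2.resize(im[150:260,170:320],None,fx=5,fy=5,interpolation=cv2.INTER_CUBIC)[:,:,::-1])
E
```

```text
t 6.3 tcp [437.4   7.4  -8.8] fence [[429.7  81.8]] toolx ang -0.1723 zax [-0.  0. -1.] F [[-0.1 -0.3]] 1.3 q [ 0.41  0.21 -0.56  2.17  0.16  0.8  -2.  ] w 85.5
lowest dark 209.0 252
5 [[410.4  -0.7]]
15 [[412.4  -8.4]]
25 [[414.3 -16. ]]
35 [[416.3 -23.7]]
```

View pics/s4.png

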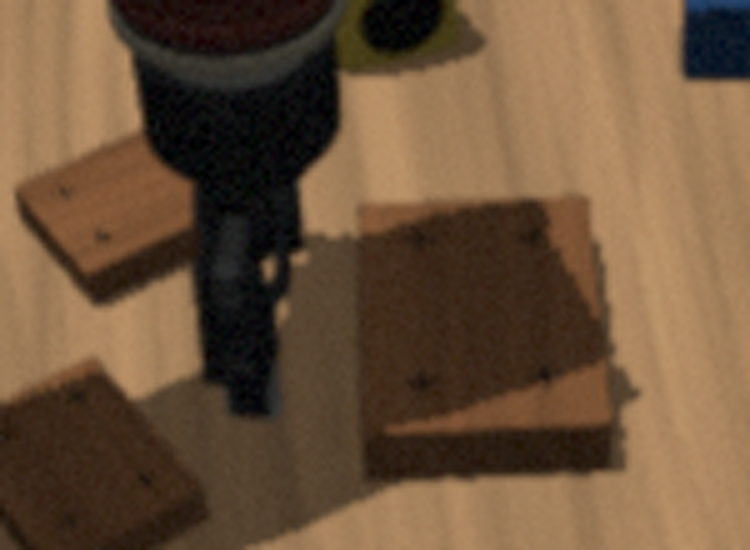

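The crop shows the fingertip bottom at about (250,415), i.e. pixel (220,233), which is roughly z = 17 and below the blank's top. I'll go down a little more and push a short way to check.

Call:
{"fn": "move_arm", "kwargs": {
  "commands": [
    [[0,0,0],[0,0,4],1],
    [[0,0,0],[8,0,0],1],
    [[0,0,0],[8,0,0],1],
    [[0,0,0],[8,0,0],1],
    [[0,0,0],[8,0,0],1],
    [[0,0,0],[6,0,0],1],
    [[0,0,0],[6,0,0],1]
  ]
}}

```text
t: 7.22
ee_pos: [481.0, -0.2, -12.7]
eef_rot: [0.0, 0.996, -0.086, -0.0]
wrist_force: [-2.8, 0.3, 0.7]
gripper_width: 85.4
finger_force: 0.9
```

```bash
python3 st.py
cat >> h.py <<'E'
def sidered():
    # blank's top face in the side view: rect at z=32 of bright/dark brown, seen from the -Y side
    pass
E
python3 - <<'E'
from h import *
im=snap('side'); cv2.imwrite('pics/s5.png',cv2.resize(im[120:320,160:400],None,fx=3,fy=3,interpolation=cv2.INTER_CUBIC)[:,:,::-1])
E
```

```text
t 7.225 tcp [ 4.81e+02 -2.00e-01 -1.27e+01] fence [[474.   81.7]] toolx ang -0.1724 zax [-0.001 -0.    -1.   ] F [[-2.8 -0.2]] 0.7 q [ 0.39  0.3  -0.54  2.07  0.21  0.82 -2.01] w 85.4
```

View pics/s5.png

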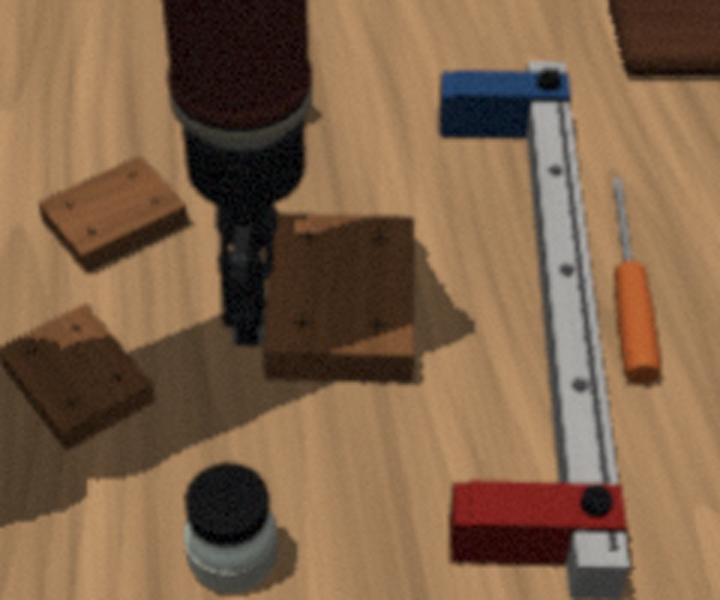

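The side crop shows the blank at (340,300) now moving with the hand, with a 2.8 N push and the blank lying flat. Continuing.

Call:
{"fn": "move_arm", "kwargs": {
  "commands": [
    [[0,0,0],[8,0,0],1],
    [[0,0,0],[8,0,0],1],
    [[0,0,0],[8,0,0],1],
    [[0,0,0],[8,0,0],1],
    [[0,0,0],[8,0,0],1],
    [[0,0,0],[8,0,0],1],
    [[0,0,0],[8,0,0],1],
    [[0,0,0],[8,0,0],1],
    [[0,0,0],[8,0,0],1],
    [[0,0,0],[6,0,0],1],
    [[0,0,0],[0,0,0],1]
  ]
}}

```text
t: 8.65
ee_pos: [558.5, -13.5, -12.5]
eef_rot: [-0.0, 0.996, -0.086, 0.0]
wrist_force: [-0.7, 0.5, 0.2]
gripper_width: 85.5
finger_force: 0.0
```

```bash
python3 st.py
cat >> h.py <<'E'
def sideblank(near):
    im=snap('side'); h,s,v=masks(im)
    # brown of top + end face, lit or shaded
    return im,h,s,v
E
python3 - <<'E'
from h import *
im=snap('side','s6.png'); h,s,v=masks(im)
for y in range(200,246,5): print(y,[(h[y,x],s[y,x],v[y,x]) for x in range(270,346,8)])
E
```

```text
t 8.65 tcp [558.5 -13.5 -12.5] fence [[552.6  81.7]] toolx ang -0.1725 zax [ 0.001  0.    -1.   ] F [[-0.8  0.4]] 0.2 q [ 0.36  0.43 -0.5   1.89  0.26  0.88 -2.  ] w 85.5
200 [(np.int64(16), np.int64(111), np.int64(168)), (np.int64(0), np.int64(28), np.int64(18)), (np.int64(60), np.int64(64), np.int64(12)), (np.int64(14), np.int64(149), np.int64(65)), (np.int64(16), np.int64(193), np.int64(45)), (np.int64(11), np.int64(147), np.int64(59)), (np.int64(14), np.int64(155), np.int64(61)), (np.int64(14), np.int64(161), np.int64(54)), (np.int64(14), np.int64(129), np.int64(87)), (np.int64(12), np.int64(8), np.int64(152))]
205 [(np.int64(15), np.int64(114), np.int64(170)), (np.int64(126), np.int64(61), np.int64(21)), (np.int64(150), np.int64(22), np.int64(23)), (np.int64(15), np.int64(150), np.int64(68)), (np.int64(14), np.int64(138), np.int64(61)), (np.int64(13), np.int64(127), np.int64(62)), (np.int64(15), np.int64(169), np.int64(62)), (np.int64(14), np.int64(166), np.int64(60)), (np.int64(12), np.int64(152), np.int64(62)), (np.int64(15), np.int64(9), np.int64(108))]
210 [(np.int64(15), np
[... 2909 characters left out ...]
156), np.int64(49)), (np.int64(12), np.int64(141), np.int64(49)), (np.int64(11), np.int64(159), np.int64(48)), (np.int64(14), np.int64(164), np.int64(42)), (np.int64(14), np.int64(151), np.int64(54)), (np.int64(14), np.int64(88), np.int64(124))]
245 [(np.int64(16), np.int64(118), np.int64(82)), (np.int64(16), np.int64(114), np.int64(85)), (np.int64(15), np.int64(112), np.int64(80)), (np.int64(10), np.int64(179), np.int64(40)), (np.int64(13), np.int64(154), np.int64(48)), (np.int64(12), np.int64(168), np.int64(44)), (np.int64(11), np.int64(130), np.int64(47)), (np.int64(17), np.int64(157), np.int64(47)), (np.int64(16), np.int64(168), np.int64(44)), (np.int64(15), np.int64(99), np.int64(144))]
```

Shaded bench, blank and fence separate well by colour. Now I'll press in small steps until the force rises.

Call:
{"fn": "move_arm", "kwargs": {
  "commands": [
    [[0,0,0],[4,0,0],1],
    [[0,0,0],[4,0,0],1],
    [[0,0,0],[3,0,0],1]
  ]
}}

```text
t: 9.07
ee_pos: [568.8, -15.4, -12.6]
eef_rot: [0.0, 0.996, -0.086, -0.0]
wrist_force: [-1.7, -0.9, 0.7]
gripper_width: 85.4
finger_force: 0.8
```

Call:
{"fn": "move_arm", "kwargs": {
  "commands": [
    [[0,0,0],[2,0,0],1],
    [[0,0,0],[0,0,0],1]
  ]
}}

```text
t: 9.32
ee_pos: [570.9, -15.7, -12.5]
eef_rot: [-0.0, 0.996, -0.086, 0.0]
wrist_force: [-0.8, 0.7, -0.5]
gripper_width: 85.5
finger_force: 0.0
```

Call:
{"fn": "move_arm", "kwargs": {
  "commands": [
    [[0,0,0],[2,0,0],1],
    [[0,0,0],[0,0,0],1]
  ]
}}

```text
t: 9.57
ee_pos: [571.0, -15.8, -12.8]
eef_rot: [0.0, 0.996, -0.086, -0.001]
wrist_force: [-7.7, 0.5, 5.8]
gripper_width: 85.3
finger_force: 3.7
```

Call:
{"fn": "move_arm", "kwargs": {
  "commands": [
    [[0,0,0],[2,0,0],1],
    [[0,0,0],[0,0,0],1]
  ]
}}

```text
t: 9.82
ee_pos: [571.0, -15.8, -13.2]
eef_rot: [0.0, 0.996, -0.086, -0.003]
wrist_force: [-15.0, 1.7, 11.2]
gripper_width: 85.7
finger_force: 7.7
```

Call:
{"fn": "move_arm", "kwargs": {
  "commands": [
    [[0,0,0],[1,0,0],1],
    [[0,0,0],[0,0,0],1]
  ]
}}

```text
t: 10.07
ee_pos: [570.9, -15.8, -13.4]
eef_rot: [0.001, 0.996, -0.086, -0.004]
wrist_force: [-20.2, 2.2, 13.3]
gripper_width: 85.3
finger_force: 9.7
```

```bash
cat >> h.py <<'E'
def blankside(x0=270,x1=370,y0=185,y1=260):
    im=snap('side'); h,s,v=masks(im); m=np.zeros(h.shape,bool); m[y0:y1,x0:x1]=1
    lit=(s>125)&(v<170); return im,big(m&(h<19)&lit&(v>30))
E
python3 st.py
python3 - <<'E'
from h import *
im,c=blankside()
o=im[100:320,160:440].copy(); cv2.drawContours(o,[c-np.array([160,100])],-1,(0,255,0),1)
cv2.imwrite('pics/s7.png',cv2.resize(o,None,fx=2.8,fy=2.6,interpolation=cv2.INTER_CUBIC)[:,:,::-1])
h,s,v=masks(im)
# far edge of blank / front edge of fence: per-row transition brown->grey
for y in(196,202,208,214,220,226,230):
    r=[(s[y,x],v[y,x]) for x in range(300,356)]
    br=max(x for x in range(300,356) if s[y,x]>110 and v[y,x]<140); print(y,br,ff(ray('side',[(br+.5,y)],32),-.171).round(1),[int(s[y,x]) for x in range(br-2,br+6)])
E
```

```text
t 10.075 tcp [570.9 -15.8 -13.4] fence [[565.3  81.6]] toolx ang -0.1712 zax [-0.009 -0.    -1.   ] F [[-20.3  -1.2]] 13.3 q [ 0.36  0.46 -0.49  1.85  0.27  0.9  -2.  ] w 85.3
196 339 [[675.6 138.3]] [157, 138, 155, 83, 18, 8, 9, 7]
202 340 [[676.5 120.5]] [147, 156, 119, 43, 7, 9, 6, 12]
208 340 [[675.3 102.9]] [155, 163, 134, 83, 16, 3, 14, 3]
214 341 [[676.2  85.9]] [152, 146, 127, 64, 4, 12, 6, 8]
220 341 [[675.   69.2]] [159, 135, 150, 106, 35, 6, 6, 8]
226 342 [[675.9  53. ]] [167, 167, 162, 62, 7, 7, 8, 7]
230 342 [[675.1  42.4]] [148, 140, 148, 101, 15, 7, 6, 9]
```

Flush along the whole side: the blank's far edge reads X = 675–676.5 all the way along, matching the fence face. The hand stopped solidly at about 20 N. Backing off, lifting, and turning the hand 90° for the slide.

Call:
{"fn": "move_arm", "kwargs": {
  "commands": [
    [[0,0,0],[-10,0,0],1],
    [[0,0,0],[-30,0,0],1],
    [[0,0,0],[0,0,-45],1],
    [[0,0,0],[0,0,-45],0.18],
    [[0,0,-10],[0,0,0],0.18],
    [[0,0,-10],[0,0,0],0.18],
    [[0,0,-10],[0,0,0],0.18],
    [[0,0,-10],[0,0,0],0.18],
    [[0,0,-10],[0,0,0],0.18],
    [[0,0,-10],[0,0,0],0.18],
    [[0,0,-10],[0,0,0],0.18],
    [[0,0,-10],[0,0,0],0.18]
  ]
}}

```text
t: 11.62
ee_pos: [536.4, -9.8, 77.7]
eef_rot: [0.0, 0.817, 0.577, 0.0]
wrist_force: [-0.2, 0.2, 0.0]
gripper_width: 50.0
finger_force: 0.0
```

Call:
{"fn": "move_arm", "kwargs": {
  "commands": [
    [[0,0,-10],[0,0,0],0.18],
    [[0,0,0],[36,30,0],0.18],
    [[0,0,0],[36,30,0],0.18],
    [[0,0,0],[36,30,0],0.18],
    [[0,0,0],[0,0,0],0.18]
  ]
}}

```text
t: 12.25
ee_pos: [644.8, 85.0, 77.3]
eef_rot: [-0.001, 0.764, 0.645, 0.001]
wrist_force: [-1.3, 0.0, 0.6]
gripper_width: 50.3
finger_force: 0.0
```

```bash
python3 st.py
python3 - <<'E'
from h import *
im=snap('side'); h,s,v=masks(im)
m=np.zeros(h.shape,bool); m[180:280,255:350]=1
c=big(m&(h<18)&(s>125)&(v<175)); print(cv2.boundingRect(c))
o=cv2.approxPolyDP(c,4,True).reshape(-1,2); print(o.tolist()); print(ff(ray('side',o,32),-.171).round(1).tolist())
t=snap('top','t8.png'); h,s,v=masks(t)
m=np.zeros(h.shape,bool); m[110:245,225:365]=1
try:
  c=big(m&(h<15)&(s>138)&(v<175)); o=cv2.approxPolyDP(c,3,True).reshape(-1,2); print(cv2.contourArea(c),o.tolist()); print(ff(ray('top',o,32),-.171).round(1).tolist())
except Exception as e: print(e)
E
```

```text
t 12.25 tcp [644.8  85.   77.3] fence [[620.9 193.5]] toolx ang 1.4019 zax [ 0.001  0.003 -1.   ] F [[-1.2 -0.2]] 0.6 q [ 0.36  0.55 -0.75  1.59  0.39  1.16 -0.65] w 50.3
(293, 192, 51, 57)
[[294, 193], [294, 244], [334, 248], [335, 240], [338, 248], [343, 240], [339, 194]]
[[577.8, 144.0], [577.9, 3.3], [655.3, -4.0], [658.5, 16.1], [663.0, -3.7], [674.2, 16.6], [674.9, 144.4]]
9561.0 [[227, 115], [225, 228], [234, 244], [290, 244], [288, 233], [282, 231], [282, 222], [268, 213], [278, 209], [296, 244], [326, 244], [326, 239], [331, 244], [316, 215], [309, 213], [312, 206], [303, 203], [311, 198], [321, 199], [318, 188], [310, 186], [313, 177], [296, 148], [282, 146], [276, 135], [273, 145], [261, 138], [252, 119], [256, 115], [254, 110]]
[[714.9, 242.2], [484.5, 203.1], [455.6, 179.0], [476.2, 66.1], [497.6, 74.2], [499.5, 87.0], [517.6, 90.3], [530.6, 121.9], [542.4, 103.2], [478.4, 54.0], [489.4, -6.7], [499.5, -4.8], [491.3, -16.8], [544.3, 24.2], [545.8, 39.1], [561.1, 35.5], [563.8, 54.9], [576.9, 40.5], [578.6, 19.9], [599.8, 30.0], [600.9, 46.9], [620.3, 44.1], [673.1, 89.3], [671.9, 118.5], [692.2, 134.8], [670.6, 137.2], [680.4, 164.2], [716.0, 189.7], [725.8, 183.1], [735.3, 189.1]]
```

The blank's left end is at Y ≈ 145, and the hand is at Y = 193 over free bench. Descending, then starting the slide.

Call:
{"fn": "move_arm", "kwargs": {
  "commands": [
    [[0,0,0],[0,0,35],0.18],
    [[0,0,0],[0,0,30],0.18],
    [[0,0,0],[0,0,10],0.18],
    [[0,0,0],[0,0,5],0.18],
    [[0,0,0],[0,0,3],0.18],
    [[0,0,0],[0,0,0],0.18]
  ]
}}

```text
t: 13.1
ee_pos: [643.7, 81.3, -4.8]
eef_rot: [0.0, 0.765, 0.644, 0.0]
wrist_force: [0.3, -0.3, 0.3]
gripper_width: 50.3
finger_force: 0.0
```

Call:
{"fn": "move_arm", "kwargs": {
  "commands": [
    [[0,0,0],[-10,0,0],0.18],
    [[0,0,0],[-10,0,0],0.18],
    [[0,0,0],[-8,0,0],0.18],
    [[0,0,0],[-8,0,0],0.18],
    [[0,0,0],[-8,0,0],0.18],
    [[0,0,0],[-8,0,0],0.18]
  ]
}}

```text
t: 13.85
ee_pos: [634.3, 29.8, -5.5]
eef_rot: [-0.0, 0.765, 0.644, 0.0]
wrist_force: [0.4, 0.7, 0.4]
gripper_width: 50.6
finger_force: 0.7
```

```bash
python3 st.py
cat > m.py <<'E'
from h import *
im=snap('side'); h,s,v=masks(im)
m=np.zeros(h.shape,bool); m[180:330,255:352]=1
c=big(m&(h<18)&(s>125)&(v<175)); o=cv2.approxPolyDP(c,4,True).reshape(-1,2); print(o.tolist()); print(ff(ray('side',o,32),-.171).round(1).tolist())
E
python3 m.py
```

```text
t 13.85 tcp [634.3  29.8  -5.5] fence [[620.  137.3]] toolx ang 1.3988 zax [ 0.  0. -1.] F [[0.3 0.8]] 0.4 q [ 0.42  0.61 -0.7   1.69  0.45  1.01 -0.61] w 50.6
[[294, 199], [295, 254], [339, 251], [342, 256], [339, 200]]
[[577.8, 125.8], [579.8, -21.0], [664.5, -11.0], [669.4, -22.8], [673.7, 126.3]]
```

It slides. The left end is now at Y = 126, and it has to reach about 42.

Call:
{"fn": "move_arm", "kwargs": {
  "commands": [
    [[0,0,0],[-8,0,0],0.18],
    [[0,0,0],[-8,0,0],0.18],
    [[0,0,0],[-8,0,0],0.18],
    [[0,0,0],[-8,0,0],0.18],
    [[0,0,0],[-8,0,0],0.18],
    [[0,0,0],[-8,0,0],0.18],
    [[0,0,0],[-8,0,0],0.18],
    [[0,0,0],[-8,0,0],0.18],
    [[0,0,0],[-6,0,0],0.18],
    [[0,0,0],[-3,0,0],0.18]
  ]
}}

```text
t: 15.15
ee_pos: [621.8, -42.4, -5.6]
eef_rot: [0.0, 0.765, 0.643, -0.0]
wrist_force: [0.0, 2.7, 0.8]
gripper_width: 50.7
finger_force: 0.9
```

```bash
python3 st.py; python3 m.py
```

```text
t 15.15 tcp [621.8 -42.4  -5.6] fence [[619.9  64. ]] toolx ang 1.3981 zax [ 0. -0. -1.] F [[-0.4  2.7]] 0.8 q [ 0.54  0.59 -0.7   1.72  0.44  1.   -0.5 ] w 50.7
[[294, 225], [294, 285], [307, 284], [310, 296], [342, 295], [348, 301], [351, 282], [342, 228]]
[[577.9, 52.3], [578.0, -91.0], [601.5, -88.1], [606.3, -113.0], [663.1, -109.2], [672.8, -121.0], [681.5, -81.2], [674.5, 47.7]]
```

Call:
{"fn": "move_arm", "kwargs": {
  "commands": [
    [[0,0,0],[-3,0,0],0.18],
    [[0,0,0],[-3,0,0],0.18],
    [[0,0,0],[0,0,0],0.18]
  ]
}}

```text
t: 15.58
ee_pos: [620.7, -48.3, -5.7]
eef_rot: [0.0, 0.765, 0.644, -0.0]
wrist_force: [0.3, 0.4, 0.4]
gripper_width: 50.3
finger_force: 0.0
```

Call:
{"fn": "move_arm", "kwargs": {
  "commands": [
    [[0,0,0],[-2,0,0],0.18],
    [[0,0,0],[0,0,0],0.18]
  ]
}}

```text
t: 15.82
ee_pos: [620.4, -50.0, -5.7]
eef_rot: [-0.0, 0.765, 0.644, -0.0]
wrist_force: [-0.8, 1.3, 1.1]
gripper_width: 50.4
finger_force: 0.1
```

Call:
{"fn": "move_arm", "kwargs": {
  "commands": [
    [[0,0,0],[-2,0,0],0.18],
    [[0,0,0],[0,0,0],0.18]
  ]
}}

```text
t: 16.08
ee_pos: [620.0, -52.1, -5.6]
eef_rot: [0.0, 0.765, 0.644, -0.0]
wrist_force: [0.5, 0.9, -0.8]
gripper_width: 50.5
finger_force: 0.1
```

Call:
{"fn": "move_arm", "kwargs": {
  "commands": [
    [[0,0,0],[-2,0,0],0.18],
    [[0,0,0],[0,0,0],0.18]
  ]
}}

```text
t: 16.32
ee_pos: [619.8, -54.0, -5.6]
eef_rot: [0.0, 0.765, 0.644, -0.0]
wrist_force: [0.5, 0.3, -0.7]
gripper_width: 50.5
finger_force: 0.1
```

Call:
{"fn": "move_arm", "kwargs": {
  "commands": [
    [[0,0,0],[-2,0,0],0.18],
    [[0,0,0],[0,0,0],0.18]
  ]
}}

```text
t: 16.58
ee_pos: [619.4, -55.5, -5.6]
eef_rot: [-0.0, 0.765, 0.644, 0.0]
wrist_force: [0.5, 1.5, -1.0]
gripper_width: 50.8
finger_force: 0.9
```

Call:
{"fn": "move_arm", "kwargs": {
  "commands": [
    [[0,0,0],[-2,0,0],0.18],
    [[0,0,0],[0,0,0],0.18]
  ]
}}

```text
t: 16.82
ee_pos: [619.3, -55.5, -5.5]
eef_rot: [-0.001, 0.765, 0.644, 0.001]
wrist_force: [0.7, 6.6, -0.3]
gripper_width: 50.3
finger_force: 3.4
```

```bash
python3 st.py; python3 m.py
```

```text
t 16.825 tcp [619.3 -55.5  -5.5] fence [[619.7  50.7]] toolx ang 1.4001 zax [ 0.001  0.002 -1.   ] F [[-0.5  6.6]] -0.3 q [ 0.56  0.58 -0.7   1.72  0.43  1.   -0.47] w 50.3
[[295, 230], [297, 292], [307, 290], [314, 297], [313, 307], [319, 307], [312, 303], [322, 294], [331, 299], [345, 295], [347, 302], [351, 282], [342, 232]]
[[579.9, 39.1], [583.4, -105.5], [601.2, -100.8], [613.3, -114.9], [611.0, -134.9], [621.4, -134.6], [609.5, -127.1], [627.7, -108.2], [643.1, -118.0], [668.4, -109.0], [670.8, -123.1], [681.5, -81.2], [673.7, 37.1]]
```

Contact with the red stop (6.6 N). Pressing a bit more to seat it, then backing off and lifting for a clear look.

Call:
{"fn": "move_arm", "kwargs": {
  "commands": [
    [[0,0,0],[-2,0,0],0.18],
    [[0,0,0],[-1,0,0],0.18],
    [[0,0,0],[0,0,0],0.18]
  ]
}}

```text
t: 17.25
ee_pos: [619.1, -55.5, -5.3]
eef_rot: [-0.002, 0.764, 0.645, 0.002]
wrist_force: [1.1, 13.7, -1.5]
gripper_width: 50.4
finger_force: 7.0
```

Call:
{"fn": "move_arm", "kwargs": {
  "commands": [
    [[0,0,0],[8,0,0],0.18],
    [[0,0,0],[25,0,0],0.18],
    [[0,0,0],[0,0,-45],0.18],
    [[0,0,0],[0,0,-50],0.18],
    [[0,0,0],[40,-40,0],1],
    [[0,0,0],[40,-40,0],1],
    [[0,0,0],[40,-40,0],1],
    [[0,0,0],[20,-50,0],1],
    [[0,0,0],[0,0,0],1]
  ]
}}

```text
t: 18.38
ee_pos: [478.1, 140.8, 89.6]
eef_rot: [0.001, 0.764, 0.646, -0.001]
wrist_force: [0.6, -1.4, -0.0]
gripper_width: 85.4
finger_force: 0.0
```

```bash
python3 st.py
cat > v.py <<'E'
from h import *
import sys
t=snap('top',sys.argv[1]); h,s,v=masks(t)
m=np.zeros(h.shape,bool); m[100:240,270:400]=1
c=big(m&(h<15)&(h>6)&(s>138)&(v<175))
o=cv2.approxPolyDP(c,3,True).reshape(-1,2); print(cv2.contourArea(c),o.tolist())
r=rect(c,32); print('rect',r[1],r[2],ff(r[0],-.171),ff(r[3],-.171).round(1).tolist())
im=snap('side'); o=im[150:320,230:400].copy()
a=cv2.resize(o,None,fx=2.9,fy=2.9,interpolation=cv2.INTER_CUBIC); b=cv2.resize(t[120:240,280:400],(493,493),interpolation=cv2.INTER_CUBIC)
cv2.imwrite('pics/pair_'+sys.argv[1],cv2.resize(np.hstack([a[:493],b]),(800,400))[:,:,::-1])
E
python3 v.py t9.png
```

```text
t 18.375 tcp [478.1 140.8  89.6] fence [[447.1 220.1]] toolx ang 1.4035 zax [ 0.    -0.002 -1.   ] F [[ 0.8 -1.3]] -0.0 q [ 0.44  0.24 -0.9   1.94  0.22  1.06 -0.72] w 85.4Traceback (most recent call last):
  File "v.py", line 5, in <module>
    c=big(m&(h<15)&(h>6)&(s>138)&(v<175))
  File "h.py", line 22, in big
    return max(cs,key=cv2.contourArea)
ValueError: max() iterable argument is empty
```

Run:
```python
from h import *
t=cv2.imread('pics/t9.png')[:,:,::-1].copy(); h,s,v=masks(t)
for p in[(320,165),(340,180),(350,190),(360,170),(330,200),(372,180)]: print(p,h[p[1],p[0]],s[p[1],p[0]],v[p[1],p[0]])
im=snap('side'); o=im[150:320,230:400].copy()
a=cv2.resize(o,(493,493),interpolation=cv2.INTER_CUBIC); b=cv2.resize(t[110:240,280:410],(493,493),interpolation=cv2.INTER_CUBIC)
cv2.imwrite('pics/pair.png',cv2.resize(np.hstack([a,b]),(800,400))[:,:,::-1])
h,s,v=masks(im)
m=np.zeros(h.shape,bool); m[180:330,255:352]=1
c=big(m&(h<18)&(s>125)&(v<175)); o=cv2.approxPolyDP(c,3,True).reshape(-1,2); print(o.tolist(),ff(ray('side',o,32),-.171).round(1).tolist())
```

```text
(320, 165) 12 152 175
(340, 180) 12 150 178
(350, 190) 13 152 179
(360, 170) 12 153 177
(330, 200) 12 152 198
(372, 180) 13 152 185
[[294, 230], [294, 288], [297, 286], [300, 292], [310, 295], [329, 294], [332, 300], [342, 301], [338, 297], [341, 295], [349, 297], [351, 282], [346, 277], [342, 231]] [[577.9, 39.1], [578.0, -97.3], [583.4, -92.9], [588.7, -105.3], [606.4, -111.0], [640.2, -107.8], [644.8, -119.9], [662.2, -121.4], [655.7, -113.5], [661.3, -109.2], [675.2, -112.9], [681.5, -81.2], [673.2, -70.6], [673.9, 39.7]]
```

View pics/pair.png

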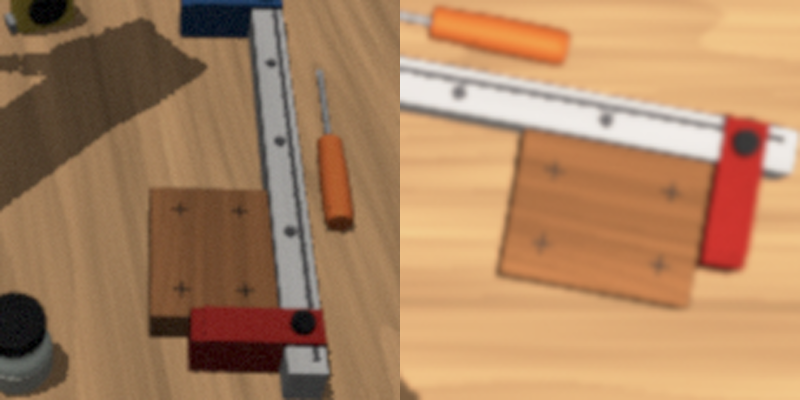

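The pair shows the blank in the corner. In the side view (left) it lies against the fence at about (270,240) and the red stop at (230,310). In the top view (right) no gap is visible along the fence or the stop. The jar, driver and tape look untouched. A numeric gap check follows.

Run:
```python
from h import *
t=cv2.imread('pics/t9.png')[:,:,::-1].copy(); h,s,v=masks(t)
def sub(a,b,th):  # sub-pixel crossing between a and b
    return (a-th)/(a-b)
def edge(rng,fs):
    pass
# top: far edge against fence, along columns
P=[]
for u in range(324,374,6):
    col=s[140:185,u].astype(float); i=[k for k in range(len(col)-1) if col[k]<90<=col[k+1]][-1]
    P.append((u,140+i+sub(col[i],col[i+1],90)+0))
Q=ff(ray('top',P,32),-.171); print('top far edge X',Q.round(1).tolist())
# top: left end, along rows
P=[]
for y in range(162,198,6):
    row=v[y,300:330].astype(float); P.append((300+np.argmin(np.diff(row))+.5,y))
print('left end',ff(ray('top',P,32),-.171).round(1).tolist())
# top: right end vs red: hue change
P=[]
for y in range(172,196,4):
    r=[u for u in range(365,395) if h[y,u]<7 or h[y,u]>170]; P.append((r[0]-.5,y)); print(y,r[0],[int(v[y,u]) for u in range(r[0]-5,r[0]+3)])
print('right end',ff(ray('top',P,32),-.171).round(1).tolist())
# objects vs start
t0=cv2.imread('pics/t0.png')[:,:,::-1]; d=np.abs(t.astype(int)-t0).sum(2)
for n,(x0,x1,y0,y1) in dict(tape=(165,200,208,252),jar=(362,397,242,275),driver=(243,338,100,133)).items(): print(n,np.percentile(d[y0:y1,x0:x1],[50,90,99]))
# driver/jar/tape centroids
for im in(t0,t):
    h,s,v=masks(im.copy())
    for n,(x0,x1,y0,y1),f in(('tape',(165,202,208,252),(h>20)&(h<35)&(s>140)),('jar',(362,397,242,278),v<60),('driver',(285,340,105,135),(h<14)&(s>175))):
        yy,xx=np.where(f[y0:y1,x0:x1]); print(n,len(yy),(xx.mean()+x0).round(2),(yy.mean()+y0).round(2))
```

```text
top far edge X [[675.5, 30.9], [675.4, 18.3], [675.4, 5.7], [675.4, -7.0], [675.5, -19.6], [675.5, -32.3], [675.6, -44.9], [675.6, -57.6], [675.7, -70.2]]
left end [[652.2, 42.5], [639.6, 42.4], [627.0, 42.2], [614.4, 42.0], [601.8, 41.9], [589.3, 41.7]]
172 381 [177, 177, 172, 153, 126, 136, 172, 195]
176 380 [177, 175, 173, 161, 138, 130, 162, 192]
180 380 [188, 187, 179, 154, 127, 150, 187, 201]
184 379 [179, 178, 172, 151, 125, 142, 180, 199]
188 378 [179, 179, 175, 161, 134, 131, 165, 194]
192 378 [190, 191, 182, 156, 125, 144, 180, 197]
right end [[656.0, -91.6], [647.5, -91.0], [639.3, -92.4], [630.7, -91.8], [622.2, -91.2], [614.0, -92.6]]
tape [234. 349. 397.]
jar [63. 93. 95.]
driver [ 92.  99. 115.]
tape 565 182.02 228.84
jar 377 380.56 260.78
driver 446 312.09 121.09
tape 0 nan nan
jar 31 379.77 258.94
driver 334 312.21 121.15<stdin>:30: RuntimeWarning: Mean of empty slice.
  ret = ret.dtype.type(ret / rcount)
```

Call:
{"fn": "move_arm", "kwargs": {
  "commands": [
    [[0,0,0],[0,0,-60],1],
    [[0,0,0],[0,0,-60],1],
    [[0,0,0],[-60,0,0],1],
    [[0,0,0],[-60,0,0],1],
    [[0,0,0],[-60,0,0],1],
    [[0,0,0],[-60,0,0],1],
    [[0,0,0],[-60,0,0],1],
    [[0,0,0],[-60,0,0],1],
    [[0,0,0],[0,0,0],1]
  ]
}}

```text
t: 19.6
ee_pos: [417.2, -222.0, 209.2]
eef_rot: [-0.0, 0.769, 0.64, -0.0]
wrist_force: [0.1, 0.5, -0.1]
gripper_width: 85.6
finger_force: 0.0
```

```bash
python3 st.py
python3 - <<'E'
from h import *
t=snap('top','t10.png'); b=snap('side','s10.png')
t0=cv2.imread('pics/t0.png')[:,:,::-1]
for im in(t0,t):
    h,s,v=masks(im.copy())
    for n,(x0,x1,y0,y1),f in(('tape',(165,202,208,252),(h>20)&(h<35)&(s>140)),('jar',(362,397,242,278),v<60),('driver',(285,340,105,135),(h<14)&(s>175))):
        yy,xx=np.where(f[y0:y1,x0:x1]); print(n,len(yy),xx.mean()+x0,yy.mean()+y0)
h,s,v=masks(b)
for y in range(232,280,6):
    br=max(x for x in range(310,360) if s[y,x]>110 and v[y,x]<190); print(y,br,ff(ray('side',[(br+.5,y)],32),-.171).round(1),[(int(s[y,x]),int(v[y,x])) for x in range(br-2,br+4)])
E
```

```text
t 19.6 tcp [ 417.2 -222.   209.2] fence [[ 448.9 -147.7]] toolx ang 1.3885 zax [-0.001 -0.    -1.   ] F [[-0.   0.5]] -0.1 q [ 0.95  0.   -0.55  1.86  0.    1.28  0.22] w 85.6
tape 565 182.01946902654868 228.8353982300885
jar 377 380.55702917771885 260.7771883289125
driver 446 312.085201793722 121.09417040358744
tape 567 182.06701940035273 228.83245149911818
jar 409 380.9926650366748 260.9242053789731
driver 416 311.66586538461536 121.01201923076923
232 342 [[674.7  37.2]] [(146, 138), (144, 133), (144, 129), (109, 105), (20, 103), (10, 154)]
238 343 [[675.6  21.7]] [(150, 134), (144, 133), (132, 124), (72, 103), (11, 138), (7, 175)]
244 344 [[676.4   6.6]] [(146, 131), (144, 129), (125, 106), (36, 92), (5, 141), (9, 175)]
250 344 [[675.3  -8.2]] [(148, 131), (143, 128), (139, 128), (83, 110), (13, 133), (9, 171)]
256 345 [[676.1 -22.6]] [(146, 131), (143, 132), (126, 113), (49, 93), (9, 143), (6, 180)]
262 345 [[675.  -36.7]] [(150, 133), (143, 132), (141, 128), (108, 104), (17, 108), (11, 159)]
268 346 [[675.8 -50.4]] [(146, 131), (148, 131), (133, 119), (60, 98), (13, 140), (6, 177)]
274 347 [[676.5 -63.9]] [(148, 133), (144, 133), (116, 112), (27, 93), (11, 144), (7, 179)]
```

The blank's far edge still reads X = 674.7–676.5 against the fence, and its end is against the red stop. Tape, jar and driver are in their starting places, and the hand is clear. Handing in.

```bash
python3 -c "
from station import ctrl
print(ctrl.finish_job())"
```

```text
the job is handed in; nothing more can be done
None
```

The oak blank lies flush against the fence and butted against the red stop to within about 1 mm, as far as the cameras can resolve; the tape, jar and screwdriver have not moved, the hand is clear, and the job was handed in at about 20 s.

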